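# Hold a slide carrier flush on the tilted viewing stage

### The job

Pick up the larger of the two slide carriers (aluminium plates with a black grip post), tilt it to match the sloped face of the viewing stage and, feeling for contact, press it gently flush on that face, centred over the round dark window and with its long side level, parallel to the stage's hinge. Finish while still gripping it and pressing it there: do not let go. Leave the tilt of the stage, the smaller carrier, the timer, the weigh boat and the loose collar as they are.

Things in the scene. Friction and masses are not known exactly. Their poses are not given: they have to be found in the camera images.
- carrier: Loose aluminium plate 60 x 80 x 6 mm (x by y), on its middle a square black grip post 16 x 16 mm, from 10 to 46 mm above the underside (24 mm square foot below it). Origin: centre of the underside; z up along the post, y along the longer side. About 0.12 kg; lies on the worktop to the robot's left. The larger carrier, to be used.
- carrier_small: Loose aluminium plate 40 x 48 x 6 mm (x by y), on its middle a square black grip post 16 x 16 mm, from 10 to 46 mm above the underside (24 mm square foot below it). Origin: centre of the underside; z up along the post, y along the longer side. The smaller carrier, not to be used; which of the two lies further left varies.
- stage: Fixed stage: dark steel base 150 x 150 x 12 mm, two hinge blocks in front, a clamp post with black knob at each side (63 mm high, 64 mm from the middle). On it a tilted face 110 x 110 x 10 mm. Origin: centre of the base's underside; x points away from the robot, towards the face's raised end; z up. The big bath stands behind, from x = 0.63 on: swing past it close to the robot.
- hinge (a point): Middle of the hinge line of the face: its low front edge, 55 mm in front of the base's centre and 45 mm above the worktop, along the base's y axis. The plane of the face's upper surface contains this line.
- face_centre (a point): Centre of the face's upper surface and of its round dark window (34 mm across), 55 mm up the slope from the hinge line. z: the face's outward normal, x up the slope, y along the hinge. The face rises away from the robot at 10 to 25 degrees, different each time, and stands stiffly (its hinge gives only above 5 N m). No ledge: only the gripper holds a carrier here.
- lab_timer: Small countdown timer lying on its back, 62 x 66 x 19 mm, origin at the centre of its underside. Bystander.
- weigh_boat: White square weighing boat, 82 x 82 x 18 mm, origin at the centre of its underside. Bystander.
- collar_1: Loose beige nylon ring, 47 mm across, 16 mm high, near the front edge of the worktop; origin at the centre of its underside. Bystander.
Not all that is in view belongs to the job. What is shaped like the carrier but yellow is not meant.

How it is judged:
On the way, in this order (a step that is already met when the one before it is completed fails the run):
1. the larger carrier is lifted in the gripper (height (world z) of carrier above 0.03 m and contact force between the fingers and carrier above 1 N), for 0.1 s.
2. the held carrier touches the stage's face near its window (contact force between carrier and stage above 0.5 N and distance between carrier and face_centre below 0.045 m), for 0.05 s.
At the end, for the whole second after the job is handed in: The larger carrier is held in the gripper, flush on the face: parallel within 0.04 rad, gap under 2 mm, within 12 mm of the window's centre each way, long side along the hinge within 0.17 rad, pressed with 2 to 35 N, still. Face centre moved under 5 mm, the other loose things under 30 mm (angle between the z axis of carrier and the z axis of face_centre, either way round below 0.04 rad and angle between the y axis of carrier and the y axis of face_centre, either way round below 0.17 rad and z of carrier in the frame of face_centre between -0.002 and 0.002 m and x of carrier in the frame of face_centre between -0.012 and 0.012 m and y of carrier in the frame of face_centre between -0.012 and 0.012 m and contact force between carrier and stage between 2 and 35 N and contact force between the fingers and carrier above 1 N and linear speed of carrier below 0.02 m/s and distance of face_centre from where it was at the start of the episode below 0.005 m and distance of each of carrier_small, lab_timer, weigh_boat, collar_1 from where it was at the start of the episode below 0.03 m); the arm keeps its last pose, push and grip.
It fails at once if the stage is pressed with more than 60 N (contact force between carrier and stage above 60 N).
It fails at once if the face is pushed out of its set tilt (centre moved more than 8 mm) (distance of face_centre from where it was at the start of the episode above 0.008 m).
It fails at once if the smaller carrier, timer, weigh boat or loose collar is moved by more than 40 mm (distance of any of carrier_small, lab_timer, weigh_boat, collar_1 from where it was at the start of the episode above 0.04 m).
It also fails if it takes over 38 s, if anything falls off the work surface, if the arm or the gripper's body presses on something with over 40 N, if the wrist force passes 120 N, or if a joint passes its speed limit or range.

### The arm

A 6-joint arm with a two-finger parallel gripper is mounted at the origin on a cart in front of the work surface, level with it; the furniture and walls round the work are solid. World frame = base frame: x ahead of the robot, y to its left, z up, the work surface at z = 0. Lengths are in m, angles in rad, forces in N, time in s.
With the tool pointing down it reaches from about 0.35 to 0.875 m from the base axis. Payload 4.2 kg.
Tool frame: the origin (TCP) lies at the very end of the fingers, on their centre line; the grasp point (between the pads) lies 19 mm behind it; z points along the fingers, y is the line along which they close (so a half turn about z gives the same grasp; the last joint's range is limited). The gripper opens to 87 mm and grips with 3 to 60 N. Pads are 19 mm wide; open, the fingers measure 117 mm over their backs; the gripper's body (75 mm by 190 mm) begins 51 mm behind the grasp point.
Start: joints at [-0.876, 0.385, 0.008, 0, -1.194, -0.259], TCP at [0.264, -0.567, 0.223] pointing down, gripper open.
Joint ranges: [-3.14, 3.14], [-1.21, 2.06], [-1.07, 1.41], [-3.16, 2.05], [-2.99, -0.16], [-3.1, 3.1]. Speed limits (rad/s): [2.79, 2.79, 3.14, 3.14, 3.14, 3.14].

### API

Orientations are given as a rotation vector (axis times angle).
In Python, from workcell import robot gives the robot as it stands.
- The arm moves only by the shell command python3 -m inch 'ROWS'. ROWS is JSON, a list of rows, each a list of 7 numbers: the shift along the tool's x, y, z in m, then the turn, a rotation vector about the tool's x, y, z in rad, then the opening, from -1 (shut) to 1 (fully open). A call has 1 to 10 rows; each row shifts and turns the commanded pose from where the row before left it, along the tool's axes as they then stand; what a row does not reach is not made up. A row lasts 1/10 s, in which the tool goes at most 50 mm and 8.59 degrees, less where a joint would pass 70% of its speed; a pose out of reach is approached as far as the arm can. A call is refused whole if a number of a shift passes 0.05 or a number of a turn 0.15, either way. A call with a gripper value outside its range is refused whole. The fingers move at their own pace and stop on an object; the grip force is fixed at half the most. Time passes only in rows, so rows that do not move let the fingers close. It gives the time, the measured TCP pose, the force, the opening and the grip force at its end, in the units of the state.
- robot.state(): the state, without advancing time (a new reading comes with each control period).
- robot.camera(name): name is "scene" or "side" or "wrist"; returns a dict with "image" (400x640x3 uint8, red, green, blue), "fovy" (degrees; the focal length in pixels is half the picture's height over the tangent of half this angle, whatever the lens; pixels are square), "cx", "cy" (the principal point, pixels), "k1" (the pictures are not rectified: a ray, as slopes to the right and down, at radius r is drawn at 1 + k1 r^2 times it, then the intrinsics apply), "R" (3x3) and "t" (3): a world point X has camera coordinates R X + t. Camera axes: x right, y down, z forward; pixel columns grow to the right and rows downward; lengths in m; the calibration is good to about 2 mm. A picture is of the moment at which its call begins. There is no depth.
- robot.close_job(): hands the job in; it is judged then, once.
Trained networks look in the newest picture that a camera, given by its name, has taken for a name from the list of things; names that differ only in an ending like _2 or _b are one class to them, and where a whole thing is asked for, a point or a joint stands for the part that bears it (a point fixed in the world has none). Each returns a list of dicts, best first, with "conf" (0 to 1); they miss things now and then, are a little off and sometimes report something else, mostly with a low value. They report only what shows in the picture. A call takes as long as a camera call. They do not tell look-alikes from the thing itself.
- robot.recognise(camera, query): "bbox" ([left, top, width, height] in pixels, round what is visible of it).
The state is a dict: "time_s": time; "joint_pos": joint angles; "qvel": joint speeds; "tau": joint torques, N m; "position": TCP position; "eef_rot": TCP orientation; "wrist_force": force on the tool from outside, world axes, zero at the start; "torque": the same for the moment, N m; "opening": finger opening in m; "gripper_force": force on a finger pad.
Only numpy, scipy, OpenCV 4.12 (cv2) and the standard library are available. Lean on these libraries where they do the work, as an engineer would, in place of code of your own. Each camera call takes 0.05 s, during which the arm holds its last target. There are 200 camera calls.

## Working session

There is one attempt and no reset: what is moved stays moved. The work goes in short steps, Python scripts to look and compute and a shell command to move; the robot and the scene stay as the last step left them, time stands still between calls to the robot, and variables do not carry over. Pictures are saved under pics/ and viewed, at most 10 in all, crops included, and the job is handed in when it is done.

```bash
mkdir -p pics; cat > h.py <<'E'
import numpy as np, cv2
from scipy.spatial.transform import Rotation as Rn
from workcell import robot
def K(c):
    f=200/np.tan(np.radians(c["fovy"])/2); return f
def proj(c,X):
    p=np.asarray(X)@np.array(c["R"]).T+np.array(c["t"]); s=p[...,:2]/p[...,2:]
    s=s*(1+c["k1"]*(s**2).sum(-1,keepdims=True)); return s*K(c)+[c["cx"],c["cy"]]
def ray(c,uv):
    d=(np.asarray(uv,float)-[c["cx"],c["cy"]])/K(c); s=d.copy()
    for _ in range(20): s=d/(1+c["k1"]*(s**2).sum())
    R=np.array(c["R"]); o=-R.T@np.array(c["t"]); v=R.T@np.r_[s,1]; return o,v/np.linalg.norm(v)
def onz(c,uv,z):
    o,v=ray(c,uv); return o+v*(z-o[2])/v[2]
E
python3 - <<'E'
from h import *
import pickle
D={}
for n in ("scene","side"):
    c=robot.camera(n); D[n]=c
    print(n,c["fovy"],c["k1"],"pos",(-np.array(c["R"]).T@np.array(c["t"])).round(3))
    cv2.imwrite(f"pics/{n}0.png",c["image"][:,:,::-1])
    for q in ("carrier","carrier_small","stage","lab_timer","weigh_boat","collar_1"):
        print(q,[(np.round(r["bbox"],0).tolist(),round(r["conf"],2)) for r in robot.recognise(n,q)[:4]])
pickle.dump(D,open("d0.pkl","wb"))
s=robot.state();print(s["position"],s["eef_rot"],s["wrist_force"])
E
```

```text
scene 57.16287413559974 -0.026062917707809434 pos [-0.57   0.745  0.757]
carrier [([284.0, 222.0, 23.0, 16.0], 0.68), ([334.0, 194.0, 18.0, 14.0], 0.46)]
carrier_small []
stage [([371.0, 174.0, 45.0, 29.0], 0.8)]
lab_timer [([290.0, 203.0, 14.0, 12.0], 0.56)]
weigh_boat []
collar_1 [([379.0, 211.0, 12.0, 9.0], 0.4)]
side 45.30692864757176 -0.019455553670475096 pos [0.178 1.279 1.054]
carrier [([241.0, 330.0, 34.0, 25.0], 0.85), ([298.0, 179.0, 22.0, 18.0], 0.7), ([305.0, 234.0, 21.0, 24.0], 0.58)]
carrier_small [([316.0, 204.0, 11.0, 18.0], 0.76), ([308.0, 125.0, 39.0, 32.0], 0.39)]
stage [([302.0, 126.0, 52.0, 40.0], 0.83)]
lab_timer [([264.0, 210.0, 18.0, 22.0], 0.82)]
weigh_boat [([354.0, 116.0, 25.0, 15.0], 0.82)]
collar_1 [([358.0, 175.0, 13.0, 10.0], 0.64)]
[ 0.2638594  -0.56653773  0.2225542 ] [-6.79151803e-01  3.06726575e+00  8.42244220e-06] [-0.56590004  0.13003666 -0.5899347 ]
```

View pics/scene0.png

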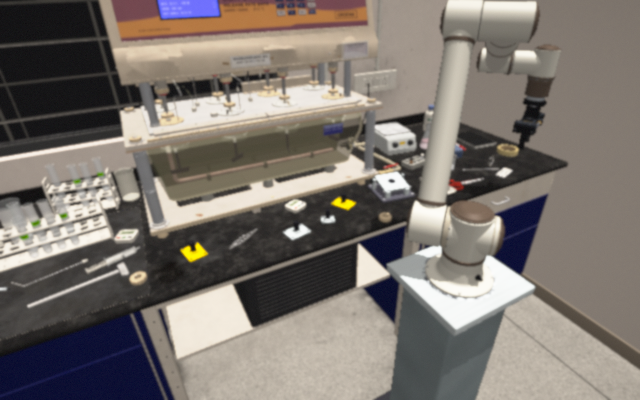

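View pics/side0.png

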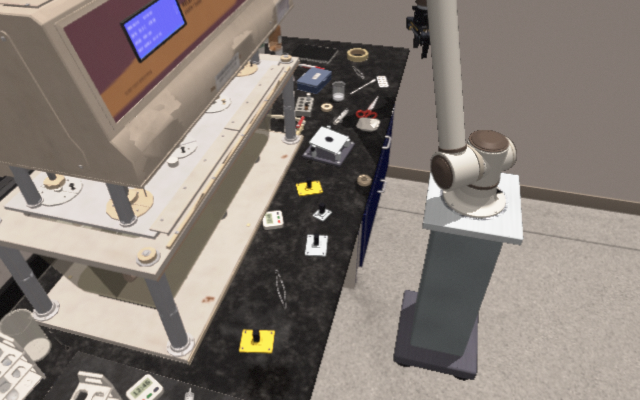

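Candidates in the side view: a large aluminium carrier at (317,244), a small aluminium one at (321,213), and yellow decoys at (257,341) and (309,188). In the scene view these are at (297,231), (328,217), (194,252) and (343,203). I choose the large aluminium one and check it in a crop.

```bash
python3 - <<'E'
from h import *
import pickle
D=pickle.load(open("d0.pkl","rb"))
c=D["side"];i=c["image"][:,:,::-1]
a=cv2.resize(i[195:270,280:360],None,fx=5,fy=5,interpolation=cv2.INTER_CUBIC)
b=cv2.resize(i[115:190,295:375],None,fx=5,fy=5,interpolation=cv2.INTER_CUBIC)
cv2.imwrite("pics/crop1.png",np.hstack([a,b]))
for n,l in {"side":[(317,246),(321,214),(273,220),(364,181),(368,124),(309,188),(328,145)],"scene":[(297,232),(328,218),(295,206),(385,216),(391,186)]}.items():
    for p in l: print(n,p,onz(D[n],p,0.01).round(3))
E
```

```text
side (317, 246) [0.442 0.353 0.01 ]
side (321, 214) [0.465 0.218 0.01 ]
side (273, 220) [0.604 0.281 0.01 ]
side (364, 181) [0.364 0.024 0.01 ]
side (368, 124) [ 0.415 -0.328  0.01 ]
side (309, 188) [0.536 0.105 0.01 ]
side (328, 145) [ 0.534 -0.152  0.01 ]
scene (297, 232) [0.429 0.345 0.01 ]
scene (328, 218) [0.456 0.206 0.01 ]
scene (295, 206) [0.597 0.279 0.01 ]
scene (385, 216) [0.363 0.012 0.01 ]
scene (391, 186) [ 0.547 -0.154  0.01 ]
```

View pics/crop1.png

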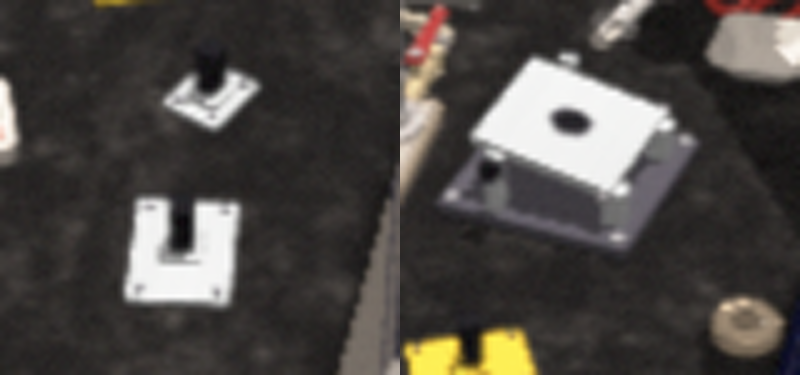

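The crop shows two aluminium plates. The large one is a 60x80 plate with its post, centred near (317,245), and the small one is turned about 45° at (321,213). The stage is white-faced with its window at about (329,139). I move over the stage to look with the wrist camera.

```bash
python3 -m inch '[[-0.03,0.032,-0.011,0,0,0,1],[-0.03,0.032,-0.011,0,0,0,1],[-0.03,0.032,-0.011,0,0,0,1],[-0.03,0.032,-0.011,0,0,0,1],[-0.03,0.032,-0.011,0,0,0,1],[-0.03,0.032,-0.011,0,0,0,1],[-0.03,0.032,-0.011,0,0,0,1],[-0.03,0.032,-0.011,0,0,0,1],[-0.03,0.032,-0.011,0,0,0,1],[-0.03,0.032,-0.011,0,0,0,1]]'
python3 -m inch '[[0,0,0,0,0,0,1],[0,0,0,0,0,0,1]]'
python3 - <<'E'
from h import *
import pickle
c=robot.camera("wrist");pickle.dump(c,open("w1.pkl","wb"))
cv2.imwrite("pics/w1.png",c["image"][:,:,::-1])
s=robot.state();T=Rn.from_rotvec(s["eef_rot"]).as_matrix()
R=np.array(c["R"]);o=-R.T@np.array(c["t"])
print(s["time_s"],s["position"],T.round(3),"cam in tool",(T.T@(o-s["position"])).round(3),"axes",(R@T).round(3),c["fovy"],s["joint_pos"])
print([(r["bbox"],r["conf"]) for r in robot.recognise("wrist","stage")])
E
```

```text
time_s: 1.7
position: [0.4008, -0.1481, 0.3335]
eef_rot: [-0.679, 3.066, -0.0]
wrist_force: [0.7, -0.1, 0.2]
opening: 0.0874
gripper_force: 0.0
time_s: 1.9
position: [0.401, -0.1489, 0.3329]
eef_rot: [-0.683, 3.066, -0.0]
wrist_force: [-2.0, 0.9, 0.2]
opening: 0.0868
gripper_force: 0.0
1.95 [ 0.40051612 -0.14967092  0.33250297] [[-0.906 -0.423 -0.   ]
 [-0.423  0.906  0.   ]
 [ 0.     0.    -1.   ]] cam in tool [ 0.073  0.001 -0.162] axes [[ 0.001  1.    -0.001]
 [-0.962  0.001 -0.272]
 [-0.272  0.001  0.962]] 58.317270866165956 [ 2.53869876e-02 -2.87678987e-02 -2.34812132e-01 -3.50259948e-05
 -1.36488383e+00 -1.15952680e+00]
[([231.4, 163.1, 137.6, 108.0], 0.6)]
```

View pics/w1.png

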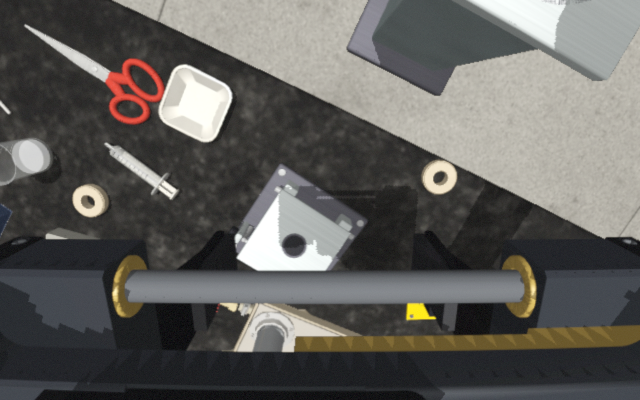

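The wrist view shows the stage base corners at (283,165) and (367,215), with the window at (293,245). The gripper hides the far half. I turn to align with the stage and move slightly forward for a full view.

```bash
python3 -m inch '[[0,0,0,0,0,0.135,1],[0,0,0,0,0,0.135,1],[0,0,0,0,0,0.135,1],[0,0,0,0,0,0.135,1],[-0.03,0,0,0,0,0,1],[-0.03,0,0,0,0,0,1],[0,0,0,0,0,0,1],[0,0,0,0,0,0,1]]'
python3 - <<'E'
from h import *
import pickle
c=robot.camera("wrist");pickle.dump(c,open("w2.pkl","wb"))
i=c["image"][:,:,::-1]; cv2.imwrite("pics/w2.png",cv2.resize(i[90:330,200:480],None,fx=2.5,fy=2.5,interpolation=cv2.INTER_CUBIC))
s=robot.state();print(s["position"],s["joint_pos"])
E
```

```text
time_s: 2.8
position: [0.4599, -0.1573, 0.3314]
eef_rot: [-0.168, -3.134, 0.0]
wrist_force: [0.1, -1.2, 0.6]
opening: 0.0871
gripper_force: 0.0
[ 0.45957037 -0.15709177  0.33186325] [ 5.84867385e-03  8.17596996e-02 -1.21815766e-01 -7.67685942e-05
 -1.36910764e+00 -1.68301029e+00]
```

View pics/w2.png

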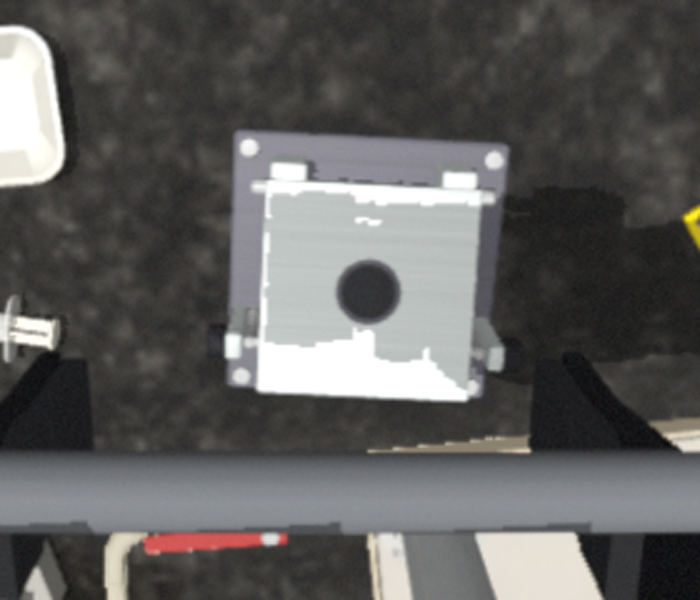

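The crop shows the whole stage: base front corners at (236,131) and (509,146), face rear corners at (258,392) and (467,402), and the window at (369,291). I fit the stage pose jointly with the side view.

```bash
cat > fit.py <<'E'
from h import *
import pickle
from scipy.optimize import least_squares
D=pickle.load(open("d0.pkl","rb"));w=pickle.load(open("w2.pkl","rb"))
def pts(p):
    x,y,a,th=p; F=lambda u,v:[-.055+u*np.cos(th),v,.045+u*np.sin(th)]
    P=np.array([[-.075,-.075,.012],[-.075,.075,.012],[.075,.075,.012],F(0,-.055),F(0,.055),F(.11,-.055),F(.11,.055),F(.055,0)])
    c,s=np.cos(a),np.sin(a); P=P@np.array([[c,s,0],[-s,c,0],[0,0,1]]); return P+[x,y,0]
nan=[np.nan]*2
W=np.array([[236,131],[509,146],nan,nan,nan,[258,392],[467,402],[369,291]])/2.5+[200,90]
S=np.array([[697,142],[625,250],[440,203],[668,108],[615,190],[530,57],[472,138],[571,121]])
S=(S-[400,0])/5+[295,115]
def res(p,which):
    r=[]
    for k in which:
        c,o=((w,W),(D["side"],S))[k]; d=(proj(c,pts(p))-o)*(1 if k==0 else 2); r.append(d[~np.isnan(d)])
    return np.concatenate(r)
if __name__=="__main__":
  for wh in ((0,),(1,),(0,1)):
    f=least_squares(res,[.54,-.15,-.07,.3],args=(wh,),loss="soft_l1")
    print(wh,f.x.round(4),np.degrees(f.x[2:]).round(2),"cov",np.sqrt(np.diag(np.linalg.inv(f.jac.T@f.jac))).round(4)); print(res(f.x,wh).round(1))
    print("fc",pts(f.x)[-1].round(4))
E
python3 fit.py
```

```text
(0,) [ 0.5273 -0.1334 -0.1594  0.1487] [-9.13  8.52] cov [0.0009 0.0007 0.0085 0.0369]
[-0.8 -0.1  1.3 -0.2 -0.2 -0.1  0.1 -0.2 -0.   0.8]
fc [ 0.5267 -0.1333  0.0532]
(1,) [ 0.5244 -0.1261 -0.137   0.1671] [-7.85  9.58] cov [0.0009 0.0015 0.014  0.0201]
[ 1.  -2.2  1.5  0.  -1.7  0.1 -0.5  0.2 -0.7  0.2  0.4  0.3  0.1 -0.5
 -0.   0.5]
fc [ 0.5236 -0.126   0.0541]
(0, 1) [ 0.5267 -0.1327 -0.1543  0.1223] [-8.84  7.01] cov [0.0006 0.0007 0.0082 0.0166]
[-0.6 -0.3  1.5 -1.   0.6 -1.   0.4 -1.5  0.4  0.1  0.9 -3.8  0.1 -2.2
 -2.2 -2.7 -0.7 -1.6 -1.8 -1.9  0.4  0.2 -0.8 -1.  -0.6 -0.6]
fc [ 0.5263 -0.1326  0.0517]
```

Tilt is poorly constrained from above (7–10°), so I take an oblique wrist view from the +y side, along the hinge.

```bash
python3 -m inch '[[-0.009,0.029,0.032,0,0,0,1],[-0.009,0.029,0.032,0,0,0,1],[-0.009,0.029,0.032,0,0,0,1],[-0.009,0.029,0.032,0,0,0,1],[-0.009,0.029,0.032,0,0,0,1],[0,0,0,0.145,0,0,1],[0,0,0,0.145,0,0,1],[0,0,0,0.145,0,0,1],[0,0,0,0.145,0,0,1],[0,0,0,0.145,0,0,1]]'
python3 -m inch '[[0,0,0,0,0,0,1],[0,0,0,0,0,0,1],[0,0,0,0,0,0,1]]'
python3 - <<'E'
from h import *
import pickle
c=robot.camera("wrist");pickle.dump(c,open("w3.pkl","wb"))
i=c["image"][:,:,::-1]; cv2.imwrite("pics/w3.png",cv2.resize(i[60:300,160:480],None,fx=2.5,fy=2.5,interpolation=cv2.INTER_CUBIC))
s=robot.state();print(s["position"],s["joint_pos"])
E
```

```text
time_s: 3.85
position: [0.5202, -0.0168, 0.174]
eef_rot: [-0.152, -2.899, 1.108]
wrist_force: [0.8, 0.1, -0.1]
opening: 0.087
gripper_force: 0.0
time_s: 4.15
position: [0.5202, -0.0171, 0.1734]
eef_rot: [-0.154, -2.902, 1.096]
wrist_force: [-0.4, 0.7, -0.6]
opening: 0.0873
gripper_force: 0.0
[ 0.52025471 -0.0172374   0.17357078] [ 0.56360221  0.40889488 -0.49013859  0.58299511 -1.23165645 -2.59951487]
```

View pics/w3.png

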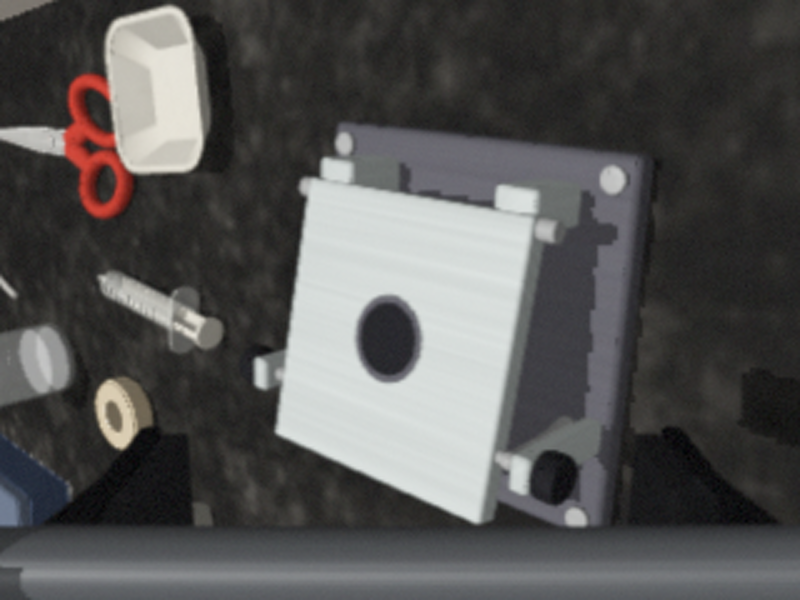

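Clear oblique view: face corners at (309,178), (537,216), (481,521) and (276,432), window at (389,339), base front corners at (339,123) and (641,156). I refit.

```bash
cat > fit2.py <<'E'
from fit import *
w3=pickle.load(open("w3.pkl","rb"))
V=np.array([[339,123],[641,156],nan,[309,178],[537,216],[276,432],[481,521],[389,339]])/2.5+[160,60]
W[3:5]=np.nan
def r2(p,side,m):
    d=(proj(w3,pts(p))-V)[m]; q=[d[~np.isnan(d)]]
    if side: q.append(res(p,(0,)))
    return np.concatenate(q)
al=np.arange(8)
for nm,side,m in (("w3",0,al),("w3 face",0,al[3:]),("w3+w2",1,al)):
    f=least_squares(r2,[.527,-.133,-.1,.2],args=(side,m),loss="soft_l1")
    print(nm,f.x.round(4),np.degrees(f.x[2:]).round(2),"fc",pts(f.x)[-1].round(4)); print(r2(f.x,side,m).round(1))
# free 6-dof square for the face
sel=V[3:]; o=np.array([[0,-.055,0],[0,.055,0],[.11,-.055,0],[.11,.055,0],[.055,0,0]])
def r6(q,two):
    P=Rn.from_rotvec(q[3:]).apply(o-[.055,0,0])+q[:3]; r=[(proj(w3,P)-sel).ravel()]
    if two: r.append((proj(w,P[2:])-W[5:]).ravel())
    return np.concatenate(r)
for two in (0,1):
    g=least_squares(r6,[.527,-.133,.06,0,-.2,-.1],args=(two,)); M=Rn.from_rotvec(g.x[3:]).as_matrix()
    print("6dof",g.x.round(4),"n",M[:,2].round(4),"tilt",np.degrees(np.arccos(M[2,2])),"hinge z",M[2,1].round(4),"yaw",np.degrees(np.arctan2(-M[0,1],M[1,1])).round(2)); print(r6(g.x,two).round(1))
E
python3 fit2.py
```

```text
w3 [ 0.5265 -0.1335 -0.1593  0.1626] [-9.13  9.32] fc [ 0.5258 -0.1334  0.0539]
[-2.  -1.   0.8 -0.1  0.  -0.5 -1.  -0.1  0.4  0.7  0.   1.8 -0.  -0.1]
w3 face [ 0.5262 -0.1334 -0.1623  0.1628] [-9.3   9.33] fc [ 0.5255 -0.1332  0.0539]
[ 0.2 -0.9 -0.7 -0.2  0.3  0.3 -0.   1.7  0.1 -0.3]
w3+w2 [ 0.5267 -0.1335 -0.1587  0.1636] [-9.09  9.37] fc [ 0.5259 -0.1334  0.054 ]
[-2.  -0.8  0.8  0.1  0.  -0.3 -1.   0.1  0.4  0.9  0.   2.  -0.   0.1
 -0.9 -0.5  1.1 -0.7 -0.4 -0.2  0.3 -0.3 -0.1  0.4]
6dof [ 0.5263 -0.1362  0.0505 -0.0379 -0.1736 -0.1596] n [-0.1689  0.0514  0.9843] tilt 10.168576760883363 hinge z -0.0238 yaw -9.29
[ 0.2 -0.1 -0.4  0.2 -0.3  0.2  0.2  0.1  0.2 -0.5]
6dof [ 0.5257 -0.1336  0.0533 -0.0254 -0.1718 -0.158 ] n [-0.1682  0.0387  0.985 ] tilt 9.93923312630391 hinge z -0.0116 yaw -9.14
[ 0.2 -0.5 -0.2 -0.3 -0.2  0.6  0.3  1.3  0.2 -0.3 -0.6 -0.3 -0.  -0.7
 -0.4  0.1]
```

```bash
cat > car.py <<'E'
from h import *
import pickle
from scipy.optimize import least_squares
def cp(p):
    x,y,a=p; c,s=np.cos(a),np.sin(a); P=np.array([[.03,.04,.006],[-.03,.04,.006],[-.03,-.04,.006],[.03,-.04,.006]])
    return P@np.array([[c,s,0],[-s,c,0],[0,0,1]])+[x,y,0]
def fit(c,O,a0):
    f=least_squares(lambda p:(proj(c,cp(p))-O).ravel(),[.44,.35,a0]); print(f.x.round(4),np.degrees(f.x[2]).round(1),(proj(c,cp(f.x))-O).round(1).ravel()); return f.x
E
python3 - <<'E'
from car import *
D=pickle.load(open("d0.pkl","rb"))
O=np.array([[137,198],[242,203],[230,305],[125,300]])/5+[280,195]
for q in O: print(onz(D["side"],q,.006).round(3))
for k in range(4): fit(D["side"],np.roll(O,k,0),0)
s=robot.state();T=Rn.from_rotvec(s["eef_rot"]).as_matrix();print(T.round(3))
E
```

```text
[0.483 0.311 0.006]
[0.42  0.3   0.006]
[0.407 0.381 0.006]
[0.467 0.392 0.006]
[0.4458 0.3432 0.6077] 34.8 [  4.1  21.9   2.4  15.5  -4.6 -23.3  -2.3 -17.3]
[ 0.4451  0.344  -1.0615] -60.8 [ -3.7 -15.1  -1.5  19.9   4.   13.6   1.1 -21. ]
[ 0.4451  0.3446 -0.1876] -10.7 [-24.4  -5.4  15.    2.1  24.1   4.3 -14.9  -2.8]
[0.4451 0.344  2.0792] 119.1 [  4.   13.6   1.1 -21.   -3.7 -15.1  -1.5  19.9]
[[-0.994  0.081 -0.069]
 [ 0.106  0.746 -0.657]
 [-0.002 -0.661 -0.75 ]]
```

Carrier is at about (0.444, 0.346), yaw about +10.5°, so the pick uses the same grasp orientation as the stage placement. Moving to a view pose above it.

```bash
python3 -m inch '[[0,0,-0.02,-0.145,0,0,1],[0,0,-0.02,-0.145,0,0,1],[0,0,-0.02,-0.145,0,0,1],[0,0,-0.02,-0.145,0,0,1],[0,0,-0.02,-0.145,0,0,1],[0.021,0.036,-0.005,0,0,0,1],[0.021,0.036,-0.005,0,0,0,1],[0.021,0.036,-0.005,0,0,0,1],[0.021,0.036,-0.005,0,0,0,1],[0.021,0.036,-0.005,0,0,0,1]]'
python3 -m inch '[[0.021,0.036,-0.005,0,0,0,1],[0.021,0.036,-0.005,0,0,0,1],[0.021,0.036,-0.005,0,0,0,1],[0,0,0,0,0,-0.145,1],[0,0,0,0,0,-0.145,1],[0,0,0,0,0,0,1],[0,0,0,0,0,0,1],[0,0,0,0,0,0,1]]'
python3 - <<'E'
from h import *
import pickle
c=robot.camera("wrist");pickle.dump(c,open("w4.pkl","wb"))
i=c["image"][:,:,::-1]; cv2.imwrite("pics/w4.png",cv2.resize(i[60:300,180:460],None,fx=2.5,fy=2.5,interpolation=cv2.INTER_CUBIC))
s=robot.state();print(s["position"],s["joint_pos"]);print(Rn.from_rotvec(s["eef_rot"]).as_matrix().round(3))
E
```

```text
time_s: 5.2
position: [0.4381, 0.2147, 0.2881]
eef_rot: [0.167, 3.135, 0.005]
wrist_force: [0.8, 0.8, 0.5]
opening: 0.0869
gripper_force: 0.0
time_s: 6.0
position: [0.3876, 0.3278, 0.3019]
eef_rot: [-0.286, 3.128, 0.002]
wrist_force: [-0.2, -0.4, 0.3]
opening: 0.0872
gripper_force: 0.0
[0.38762617 0.32789958 0.30172313] [ 1.02218493e+00  1.33304492e-01 -1.36118244e-01 -1.98884295e-04
 -1.30048453e+00 -2.40976182e+00]
[[-0.983 -0.182  0.   ]
 [-0.182  0.983  0.001]
 [-0.     0.001 -1.   ]]
```

View pics/w4.png

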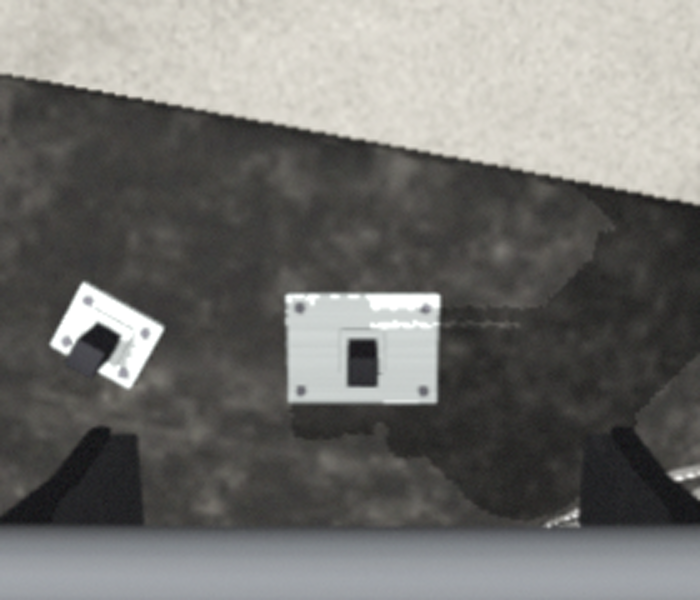

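The large carrier is centred at (363,348) in the crop, aligned with the tool axes; the small one sits at (107,335), clear of it.

```bash
python3 - <<'E'
from car import *
c=pickle.load(open("w4.pkl","rb"))
O=np.array([[439,404],[439,294],[287,295],[289,404]])/2.5+[180,60]
p=fit(c,O,.18)
# post top centre check
print("post top",onz(c,np.array([363,347])/2.5+[180,60],.046).round(4))
s=robot.state();T=Rn.from_rotvec(s["eef_rot"]).as_matrix()
print("tool delta",(T.T@(np.r_[p[:2],.016]-s["position"])).round(4))
E
```

```text
[0.4469 0.3419 0.1877] 10.8 [-0.6 -0.5  0.2  0.3 -0.1  0.3  0.4 -0.1]
post top [0.4338 0.339  0.046 ]
tool delta [-0.0606  0.0027  0.2858]
```

```bash
python3 -m inch '[[-0.03,0.001,0.03,0,0,0,1],[-0.031,0.002,0.03,0,0,0,1],[0,0,0.045,0,0,0,1],[0,0,0.045,0,0,0,1],[0,0,0.045,0,0,0,1],[0,0,0.04,0,0,0,1],[0,0,0.03,0,0,0,1],[0,0,0.015,0,0,0,1],[0,0,0.005,0,0,0,1],[0,0,0,0,0,0,1]]'
python3 -m inch '[[0,0,0,0,0,0,-1],[0,0,0,0,0,0,-1],[0,0,0,0,0,0,-1],[0,0,0,0,0,0,-1],[0,0,0,0,0,0,-1],[0,0,0,0,0,0,-1],[0,0,0,0,0,0,-1],[0,0,0,0,0,0,-1]]'
```

```text
time_s: 7.05
position: [0.447, 0.3424, 0.016]
eef_rot: [0.29, -3.128, 0.001]
wrist_force: [0.4, -0.4, 0.4]
opening: 0.0871
gripper_force: 0.0
time_s: 7.85
position: [0.4468, 0.3426, 0.0163]
eef_rot: [0.291, -3.128, 0.0]
wrist_force: [-0.3, 0.7, 0.3]
opening: 0.031
gripper_force: 0.0
```

```bash
python3 -m inch '[[0,0,0,0,0,0,-1],[0,0,0,0,0,0,-1],[0,0,0,0,0,0,-1],[0,0,0,0,0,0,-1],[0,0,0,0,0,0,-1]]'
```

```text
time_s: 8.35
position: [0.4467, 0.3423, 0.0163]
eef_rot: [0.291, -3.128, 0.001]
wrist_force: [-0.1, -1.4, 1.4]
opening: 0.0159
gripper_force: 30.0
```

Gripped at 15.9 mm with 30 N. Lift and swing over, staying close to the robot.

```bash
python3 -m inch '[[0,0,-0.02,0,0,0,-1],[0,0,-0.04,0,0,0,-1],[0,0,-0.04,0,0,0,-1],[0,0,-0.04,0,0,0,-1],[0,0,-0.04,0,0,0,-1],[0,0,-0.02,0,0,0,-1],[0.005,-0.02,0,0,0,0,-1],[0.009,-0.04,0,0,0,0,-1],[0.009,-0.04,0,0,0,0,-1],[0.009,-0.04,0,0,0,0,-1]]'
python3 -m inch '[[0.009,-0.04,0,0,0,0,-1],[0.009,-0.04,0,0,0,0,-1],[0.009,-0.04,0,0,0,0,-1],[0.009,-0.04,0,0,0,0,-1],[0.009,-0.04,0,0,0,0,-1],[0.009,-0.04,0,0,0,0,-1],[0.009,-0.04,0,0,0,0,-1],[0.005,-0.02,0,0,0,0.05,-1],[0,0,0,0,0,0.1,-1],[0,0,0,0,0,0.1,-1]]'
python3 -m inch '[[0,0,0,0,0,0.095,-1],[0,0,0,0,-0.089,0,-1],[0,0,0,0,-0.089,0,-1],[0,0,0,0,0,0,-1],[0,0,0,0,0,0,-1]]'
cat > tgt.py <<'E'
from h import *
import sys
def tgt(h,tilt=10.0,yaw=-9.1,fc=(.5259,-.1334,.054)):
    M=(Rn.from_euler("z",yaw,degrees=True)*Rn.from_euler("y",-tilt,degrees=True)).as_matrix()
    G=M@np.diag([-1.,1,-1]); return np.array(fc)+M[:,2]*h,G,M
if __name__=="__main__":
    s=robot.state();T=Rn.from_rotvec(s["eef_rot"]).as_matrix();p,G,M=tgt(float(sys.argv[1]))
    print(s["time_s"],s["position"],"shift",(T.T@(p-s["position"])).round(4),"turn",Rn.from_matrix(T.T@G).as_rotvec().round(4),"open",s["opening"],"F face axes",(M.T@s["wrist_force"]).round(2),"M",(M.T@s["torque"]).round(3))
E
python3 tgt.py 0.066
```

```text
time_s: 9.35
position: [0.4406, 0.1979, 0.216]
eef_rot: [0.293, -3.128, -0.001]
wrist_force: [-0.1, -0.1, -0.6]
opening: 0.016
gripper_force: 30.0
time_s: 10.35
position: [0.4294, -0.109, 0.216]
eef_rot: [-0.111, -3.139, -0.001]
wrist_force: [-0.8, -0.4, -0.9]
opening: 0.0157
gripper_force: 30.0
time_s: 10.85
position: [0.4296, -0.1081, 0.2166]
eef_rot: [0.235, 2.955, -0.021]
wrist_force: [0.8, -1.3, 0.1]
opening: 0.0157
gripper_force: 30.0
10.85 [ 0.42958039 -0.10809327  0.21657322] shift [-0.069  -0.0098  0.1115] turn [0.0003 0.0031 0.0001] open 0.01571332436145667 F face axes [ 1.03 -1.18 -0.06] M [-0.009  0.399 -0.005]
```

```bash
python3 -m inch '[[-0.02,-0.003,0.025,0,0,0,-1],[-0.025,-0.004,0.035,0,0,0,-1],[-0.016,-0.003,0.03,0,0.001,0,-1],[-0.008,0,0.0215,0,0.002,0,-1],[0,0,0,0,0,0,-1],[0,0,0,0,0,0,-1],[0,0,0,0,0,0,-1]]'
python3 tgt.py 0.066
python3 - <<'E'
from h import *
import pickle
a=robot.camera("wrist");b=robot.camera("side");pickle.dump((a,b),open("w5.pkl","wb"))
A=cv2.resize(a["image"][100:290,200:440,::-1],(480,380),interpolation=cv2.INTER_CUBIC)
B=cv2.resize(b["image"][100:176,294:358,::-1],(320,380),interpolation=cv2.INTER_CUBIC)
cv2.imwrite("pics/w5.png",np.hstack([A,B]))
E
```

```text
time_s: 11.55
position: [0.5154, -0.132, 0.1198]
eef_rot: [0.236, 2.956, -0.02]
wrist_force: [-0.3, -0.6, 0.3]
opening: 0.0158
gripper_force: 30.0
11.55 [ 0.51537594 -0.13198156  0.11982946] shift [0.001  0.0003 0.0007] turn [ 0.0002  0.002  -0.0002] open 0.01581092387684874 F face axes [-0.16 -0.62  0.32] M [-0.002  0.431 -0.028]
```

View pics/w5.png

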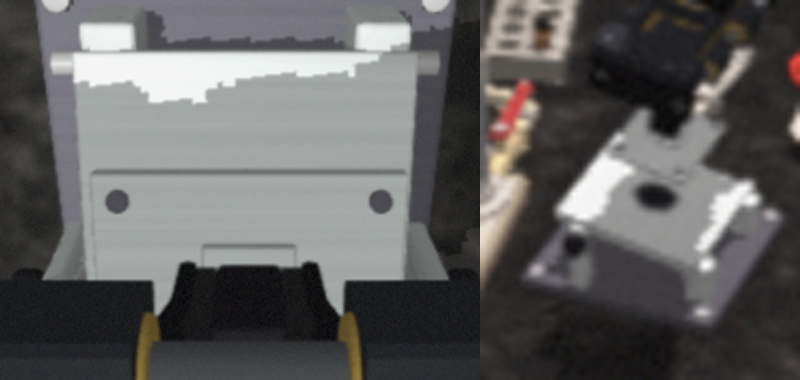

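The wrist view shows the plate's front edge (91–407, row 173) parallel to the hinge edge and centred over the face. I check the plate's place in the grip numerically.

```bash
python3 - <<'E'
from tgt import *
import pickle
a,b=pickle.load(open("w5.pkl","rb"))
s=robot.state();T=Rn.from_rotvec(s["eef_rot"]).as_matrix()
P=np.array([[.03,-.04,.0103],[.03,.04,.0103],[.03,-.04,.0163],[.03,.04,.0163]])
print("plate pred",((proj(a,P@T.T+s["position"])-[200,100])*2).round(1))
_,_,M=tgt(0)
for tl in (8.5,10,11.5):
    p,_,M=tgt(0,tl); 
    F=np.array([[-.055,-.055,0],[-.055,.055,0]])
    hz=np.array([.5259,-.1334,0])+0
    print("face pred",tl,((proj(a,F@M.T+p)-[200,100])*2).round(1))
E
python3 -m inch '[[0.001,0,0.025,0,0.001,0,-1],[0,0,0.012,0,0,0,-1],[0,0,0.006,0,0,0,-1],[0,0,0,0,0,0,-1],[0,0,0,0,0,0,-1]]'
python3 tgt.py 0.0163
```

```text
plate pred [[ 84.4 175.8]
 [406.7 175.6]
 [ 89.6 170. ]
 [401.8 169.8]]
face pred 8.5 [[ 71.1  51.8]
 [422.1  51.5]]
face pred 10 [[ 72.1  51.4]
 [421.   51.1]]
face pred 11.5 [[ 73.2  51. ]
 [420.   50.8]]
time_s: 12.15
position: [0.5217, -0.133, 0.0773]
eef_rot: [0.235, 2.957, -0.02]
wrist_force: [0.0, 0.4, -1.7]
opening: 0.0153
gripper_force: 30.0
12.15 [ 0.52166517 -0.13299698  0.07728824] shift [-0.0001  0.0003  0.0074] turn [ 0.0002  0.0012 -0.    ] open 0.015296862199142322 F face axes [-0.31  0.38 -1.68] M [-0.061  0.323  0.023]
```

```bash
python3 -m inch '[[0,0,0.002,0,0,0,-1],[0,0,0.002,0,0,0,-1],[0,0,0,0,0,0,-1]]';python3 tgt.py 0.0163; python3 -m inch '[[0,0,0.001,0,0,0,-1],[0,0,0,0,0,0,-1]]';python3 tgt.py 0.0163
```

```text
time_s: 12.45
position: [0.5218, -0.1332, 0.0724]
eef_rot: [0.236, 2.959, -0.02]
wrist_force: [-0.4, 0.4, -1.6]
opening: 0.0156
gripper_force: 30.0
12.45 [ 0.52180095 -0.13317138  0.07241543] shift [-0.0008  0.0004  0.0025] turn [-0.     -0.0004 -0.0005] open 0.015586200191168575 F face axes [-0.7   0.3  -1.45] M [-0.07   0.386  0.037]
time_s: 12.65
position: [0.5219, -0.1332, 0.0713]
eef_rot: [0.236, 2.959, -0.021]
wrist_force: [0.4, 0.1, -1.3]
opening: 0.0157
gripper_force: 30.0
12.65 [ 0.52194647 -0.13320604  0.07128138] shift [-0.0009  0.0004  0.0014] turn [-0.0001 -0.0007 -0.0004] open 0.015691097547999595 F face axes [ 0.2   0.19 -1.31] M [-0.002  0.418 -0.01 ]
```

```bash
python3 -m inch '[[0,0,0.001,0,0,0,-1],[0,0,0,0,0,0,-1]]';python3 tgt.py 0.0163
```

```text
time_s: 12.85
position: [0.5222, -0.1332, 0.0706]
eef_rot: [0.236, 2.958, -0.021]
wrist_force: [-0.9, -0.2, 1.3]
opening: 0.016
gripper_force: 30.0
12.85 [ 0.52222866 -0.13321709  0.0706375 ] shift [-0.0007  0.0004  0.0007] turn [-0.0001 -0.0003 -0.0002] open 0.01595972180314625 F face axes [-0.65 -0.38  1.41] M [ 0.02   0.612 -0.002]
```

Contact is just felt (about 2.5 N). I press on in small steps and watch the moment for flushness.

```bash
cat > avg.py <<'E'
from tgt import *
_,G,M=tgt(0);L=[]
for _ in range(6):
    robot.camera("side"); s=robot.state(); F=M.T@s["wrist_force"];Q=M.T@s["torque"];L.append(np.r_[F,Q,M.T@(s["position"]-tgt(0)[0])*1000])
T=Rn.from_rotvec(s["eef_rot"]).as_matrix()
print(s["time_s"],"F",np.mean(L,0)[:3].round(2),"M",np.mean(L,0)[3:6].round(3),"pos mm in face",np.mean(L,0)[6:].round(2),"turn",Rn.from_matrix(T.T@G).as_rotvec().round(4))
E
python3 avg.py; python3 -m inch '[[0,0,0.001,0,0,0,-1],[0,0,0,0,0,0,-1]]'; python3 avg.py
```

```text
13.15 F [-1.4   0.69  2.67] M [ 0.108  0.668 -0.007] pos mm in face [-0.74 -0.4  17.  ] turn [-0.     -0.0003 -0.0003]
time_s: 13.35
position: [0.5222, -0.1332, 0.0705]
eef_rot: [0.236, 2.958, -0.021]
wrist_force: [-6.1, 3.1, 11.4]
opening: 0.0157
gripper_force: 30.0
13.65 F [-4.09  1.76 11.57] M [ 0.46   1.455 -0.025] pos mm in face [-0.75 -0.41 16.93] turn [-0.0002 -0.0001 -0.0002]
```

```bash
python3 -m inch '[[0,0,0,0,0.02,0,-1],[0,0,0,0,0,0,-1]]' | grep force; python3 avg.py;  python3 -m inch '[[0,0,0,0,-0.02,0,-1],[0,0,0,0,-0.02,0,-1],[0,0,0,0,0,0,-1]]'| grep force; python3 avg.py
```

```text
wrist_force: [-7.0, 3.0, 14.2]
gripper_force: 30.0
14.15 F [-4.84  1.98 13.72] M [ 0.476  1.511 -0.012] pos mm in face [-0.56 -0.42 17.29] turn [-0.0001 -0.0196 -0.    ]
wrist_force: [-2.9, 1.3, 9.0]
gripper_force: 30.0
14.75 F [-3.05  1.59 10.93] M [ 0.41   1.473 -0.004] pos mm in face [-0.52 -0.39 16.9 ] turn [-0.0003  0.0201  0.0001]
```

```bash
for i in 1; do python3 -m inch '[[0,0,0,0,-0.02,0,-1],[0,0,0,0,0,0,-1]]' >/dev/null; done; python3 avg.py; python3 -m inch '[[0,0,0,0,-0.02,0,-1],[0,0,0,0,0,0,-1]]' >/dev/null; python3 avg.py; python3 -m inch '[[0,0,0,0,0.02,0,-1],[0,0,0,0,0.02,0,-1],[0,0,0,0,0,0,-1]]' >/dev/null; python3 avg.py
```

```text
15.25 F [-2.34  0.94  9.69] M [0.19  1.193 0.013] pos mm in face [-0.14 -0.4  16.86] turn [-0.0002  0.0408  0.0002]
15.75 F [-1.45  0.17  8.63] M [-0.046  0.959  0.015] pos mm in face [ 0.25 -0.42 16.88] turn [-0.0001  0.0617  0.0001]
16.35 F [-2.9   0.24 11.55] M [ 0.074  0.95  -0.001] pos mm in face [ 0.47 -0.4  17.31] turn [0.0001 0.0226 0.0001]
```

The tool turned 0.08 rad while the TCP height changed only about 0.4 mm, so the plate pivots in the pads and lies against the face. I return near the measured tilt, press firmer to seat it, then check the plate in the image.

```bash
python3 -m inch '[[0,0,0,0,0.01,0,-1],[0,0,0.0005,0,0,0,-1],[0,0,0.0005,0,0,0,-1],[0,0,0,0,0,0,-1],[0,0,0,0,0,0,-1]]' ; python3 avg.py
python3 - <<'E'
from h import *
import pickle
a=robot.camera("wrist");s=robot.state();pickle.dump((a,s),open("w6.pkl","wb"))
w5=pickle.load(open("w5.pkl","rb"))[0]
for n,c in(("w5",w5),("w6",a)):
    g=cv2.cvtColor(c["image"],cv2.COLOR_RGB2GRAY)
    for (u,v) in ((258,200),(390,200)):
        r=255.-g[v-16:v+17,u-16:u+17].astype(float); m=np.clip(r-np.percentile(r,60)-25,0,None)
        _,lab,st,_=cv2.connectedComponentsWithStats((m>0).astype(np.uint8)); k=1+np.argmax(st[1:,4]); m=m*(lab==k)
        Y,X=np.mgrid[-16:17,-16:17]; print(n,st[k].tolist(),round(u+(m*X).sum()/m.sum(),2),round(v+(m*Y).sum()/m.sum(),2))
cv2.imwrite("pics/w6.png",cv2.resize(a["image"][100:280,210:430,::-1],None,fx=3.5,fy=3.2,interpolation=cv2.INTER_CUBIC))
E
```

```text
time_s: 16.85
position: [0.5229, -0.1334, 0.0703]
eef_rot: [0.234, 2.947, -0.022]
wrist_force: [-7.2, 2.8, 13.2]
opening: 0.0157
gripper_force: 30.0
17.15 F [-4.68  1.4  15.2 ] M [0.389 1.462 0.016] pos mm in face [-0.06 -0.41 16.57] turn [-0.      0.0116  0.0001]
w5 [10, 11, 13, 12, 124] 258.17 200.3
w5 [10, 11, 13, 12, 123] 389.98 200.39
w6 [10, 10, 13, 12, 125] 257.85 199.63
w6 [10, 10, 13, 12, 124] 390.3 199.64
```

View pics/w6.png

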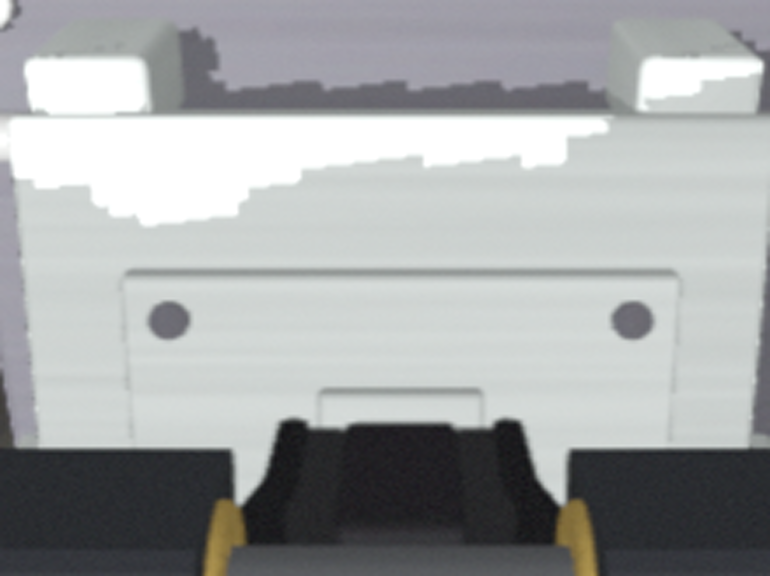

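The picture shows the plate lying on the face: front edge at row 272 parallel to the hinge edge at row 114, no gap visible, sides 123–679 central between the face's edges. A last numeric check of centring.

```bash
python3 - <<'E'
from tgt import *
import pickle
a,s=pickle.load(open("w6.pkl","rb")); p,_,M=tgt(0)
def onf(u,v):
    o,d=ray(a,[210+u/3.5,100+v/3.2]); t=((p-o)@M[:,2])/(d@M[:,2]); return (M.T@(o+t*d-p)*1000).round(1)
for n,q in {"hinge edge L":(15,114),"hinge R":(760,114),"plate front mid":(401,271),"face L row300":(27,300),"face R row300":(759,300),"plate L":(125,300),"plate R":(679,300)}.items(): print(n,onf(*q))
E
python3 avg.py
```

```text
hinge edge L [-55.2 -54.1  -0. ]
hinge R [-55.2  51.3   0. ]
plate front mid [-30.1   0.5  -0. ]
face L row300 [-25.3 -54.8  -0. ]
face R row300 [-25.2  53.5  -0. ]
plate L [-25.3 -40.2  -0. ]
plate R [-25.2  41.6  -0. ]
17.5 F [-4.85  1.65 15.03] M [0.345 1.419 0.018] pos mm in face [-0.06 -0.41 16.56] turn [-0.0001  0.0115  0.0001]
```

The plate is centred within about 1.5 mm and steady, pressing at about 15 N. Handing in.

```bash
python3 -c "
from workcell import robot
print(robot.close_job())"
```

```text
the job is handed in; nothing more can be done
None
```

The job is handed in with the larger carrier still gripped and pressed on the sloped face at about 15 N, centred over the window within about 1.5 mm; I judged it flush from the wrist forces and the wrist picture, and no verdict came back.

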